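# Load the tape post in the art studio

## Robot

A 6-joint arm with a two-finger parallel gripper is mounted at the origin on the work surface. World frame = base frame: x ahead of the robot, y to its left, z up, the work surface at z = 0. Lengths are in m, angles in rad, forces in N, time in s.
With the tool pointing down it reaches from about 0.3 to 0.825 m from the base axis. Payload 5.4 kg.
Tool frame: the origin (TCP) lies at the very end of the fingers, on their centre line; the grasp point (between the pads) lies 19 mm behind it; z points along the fingers, y is the line along which they close (so a half turn about z gives the same grasp; the last joint's range is limited). The gripper opens to 92 mm and grips with 3 to 60 N. Pads are 20 mm wide; open, the fingers measure 128 mm over their backs; the gripper's body (75 mm by 189 mm) begins 69 mm behind the grasp point.
Start: joints at [-1.489, 0.158, 1.597, -0, 1.386, -0.21], TCP at [0.165, -0.551, 0.215] pointing down, gripper open.
Joint ranges: [-2.91, 2.91], [-0.94, 2.29], [0.18, 2.7], [-1.29, 4.43], [0.17, 2.64], [-3, 3]. Speed limits (rad/s): [2.57, 2.57, 3.14, 3.14, 3.14, 3.14].

## Interface

Orientations are given as a rotation vector (axis times angle).
In Python, from workcell import bot gives the robot as it stands. Calls block until the motion is done:
- bot.goto(position, orientation): joint-space move of the TCP to a pose.
- bot.line_to(position, rot=None, max_speed=0.15): straight line of the TCP; rot=None keeps the orientation; max_speed is the mean speed in m/s.
- bot.set_joints(angles): joint-space move.
- bot.set_gripper(opening, newtons=None): opening from 0.0 (shut) to 1.0 (fully open); newtons is the grip in N (None keeps the last); returns when the fingers have stopped.
- bot.hold(seconds).
- bot.inverse_kinematics(position, orientation): joint angles nearest the present ones, or None.
- bot.read_camera(name): name is "side" or "top"; returns a dict with "pixels" (400x640x3 uint8, blue, green, red), "fx", "fy", "cx", "cy" (pixels), "k1" (the pictures are not rectified: a ray, as slopes to the right and down, at radius r is drawn at 1 + k1 r^2 times it, then the intrinsics apply), "R" (3x3) and "t" (3): a world point X has camera coordinates R X + t. Camera axes: x right, y down, z forward; pixel columns grow to the right and rows downward; lengths in m; the calibration is good to about 2 mm. A picture is of the moment at which its call begins. There is no depth.
A pose or a line that the arm cannot do raises bot.MotionError and nothing moves.
- bot.job_done(): hands the job in; it is judged then, once.
Readings, each from a call of its own:
- bot.current_clock(): time.
- bot.current_joints(): joint angles.
- bot.current_joint_vel(): joint speeds.
- bot.current_effort(): joint torques, N m.
- bot.current_ee_pos(): TCP position.
- bot.current_tool_rot(): TCP orientation.
- bot.current_contact_force(): force on the tool from outside, world axes, zero at the start.
- bot.current_ft_torque(): the same for the moment, N m.
- bot.current_opening(): opening from 0.0 (shut) to 1.0 (fully open).
- bot.current_grip_force(): force on a finger pad.
Only numpy, scipy, OpenCV 4.12 (cv2) and the standard library are available. Lean on these libraries where they do the work, as an engineer would, in place of code of your own. Each camera call takes 0.05 s, during which the arm holds its last target. There are 200 camera calls.

## Task

Load the tape stand on the studio table: put the wooden spacer ring over the steel post first, down flat on the round base, then put the small roll of paper tape over the post so that it lies flat on top of the spacer, ready for the retaining knob that someone will screw on later. Let go of both.

Things in the scene. Friction and masses are not known exactly. Their poses are not given: they have to be found in the camera images.
- post_foot (a point): The tape stand, fixed to the table: a round plywood base, 110 mm across and 18 mm thick, with one upright bare steel post at its centre, 14 mm in diameter and standing 54 mm above the base's top face (tip 72 mm above the table, slightly tapered over the last 4 mm). This point is on the post's axis at the base's top face, 18 mm above the table; z is up along the post. Its place changes from start to start.
- spacer_mid (a point): The spacer: a loose plain dark-wood ring lying flat on the table, 54 mm outside diameter, 35 mm hole right through, 22 mm tall, about 35 g. This point is at its centre, half-way up (11 mm above its underside), on the axis of the hole; z along the hole. A solid wooden disc of the same diameter and height, without a hole, is not the spacer.
- roll_mid (a point): The small roll of tape: a loose cream paper roll on a cardboard core lying flat on the table, 60 mm outside diameter, 36 mm hole right through, 24 mm tall, about 60 g. This point is at its centre, half-way up (12 mm above its underside), on the axis of the hole; z along the hole. A larger roll, 95 mm across with a wide hole, is not the one.
Mind the look-alikes: they are no part of the job. Leave any pink look-alike of the part that bears roll_mid alone.

How it is judged:
On the way, in this order (a step that is already met when the one before it is completed fails the run):
1. the spacer is over the post and flat on the base, before the roll (horizontal distance between spacer_mid and post_foot below 0.015 m and z of spacer_mid in the frame of post_foot between 0.005 and 0.017 m and angle between the z axis of spacer_mid and the z axis of post_foot, either way round below 0.17 rad), for 0.2 s.
2. the small roll is over the post and flat on the spacer (all of step 1 and horizontal distance between roll_mid and post_foot below 0.015 m and z of roll_mid in the frame of post_foot between 0.028 and 0.041 m and angle between the z axis of roll_mid and the z axis of post_foot, either way round below 0.17 rad), for 0.2 s.
At the end, for the whole second after the job is handed in: Around the post, centres within 15 mm of its axis and level within 10 degrees: the spacer on the base (centre 5 to 17 mm above the base's top face) and on it the small roll (centre 28 to 41 mm above that face); both at rest (below 20 mm/s) (all of step 2 and linear speed of each of spacer, roll below 0.02 m/s); the robot touches nothing.
It also fails if it takes over 59 s, if anything falls off the work surface, if the arm or the gripper's body presses on something with over 40 N, if the wrist force passes 120 N, or if a joint passes its speed limit or range.

## Working session

There is one attempt and no reset: what is moved stays moved. The work goes in short steps, each a Python script; the robot and the scene stay as the last script left them, time stands still between calls to the robot, and variables do not carry over. Pictures are saved under pics/ and viewed, at most 10 in all, crops included, and the job is handed in when it is done.

```bash
mkdir -p pics; cat > h.py <<'E'
from workcell import bot
import numpy as np, cv2
from scipy.spatial.transform import Rotation as Rn
def snap(n,f):
    c=bot.read_camera(n); cv2.imwrite('pics/'+f,c['pixels']); return c
def ray(c,u,v):
    d=np.array([(u-c['cx'])/c['fx'],(v-c['cy'])/c['fy']]); s=d.copy()
    for _ in range(30): s=d/(1+c['k1']*(s@s))
    R=np.array(c['R']);t=np.array(c['t']); return -R.T@t, R.T@np.array([*s,1])
def at(c,u,v,z):
    o,d=ray(c,u,v); return o+d*(z-o[2])/d[2]
def proj(c,X):
    p=np.array(c['R'])@X+np.array(c['t']); s=p[:2]/p[2]; s=s*(1+c['k1']*(s@s))
    return s*[c['fx'],c['fy']]+[c['cx'],c['cy']]
def down(yaw): # tool y at angle yaw+... : flip about x then yaw
    return (Rn.from_euler('z',yaw)*Rn.from_euler('x',np.pi)).as_rotvec()
E
python3 - <<'E'
from h import *
for n in('top','side'):
    c=snap(n,n+'0.png'); print(n,{k:np.round(c[k],3).tolist() for k in c if k!='pixels'}, -np.array(c['R']).T@c['t'])
print(bot.current_tool_rot(),bot.current_clock())
E
```

```text
top {'fx': 481.567, 'fy': 481.567, 'cx': 317.138, 'cy': 204.07, 'k1': -0.027, 'R': [[-0.005, -1.0, 0.014], [-0.986, 0.003, -0.165], [0.165, -0.015, -0.986]], 't': [0.059, 0.514, 1.031]} [0.33695448 0.07243955 1.10059787]
side {'fx': 457.18, 'fy': 457.18, 'cx': 321.876, 'cy': 198.459, 'k1': -0.115, 'R': [[0.98, -0.2, 0.007], [-0.095, -0.493, -0.865], [0.177, 0.846, -0.502]], 't': [-0.509, 0.114, 0.878]} [ 0.35441122 -0.7887787   0.54285922]
[-3.10656308e+00 -4.56478444e-01 -1.65708334e-04] 0.1
```

View pics/top0.png

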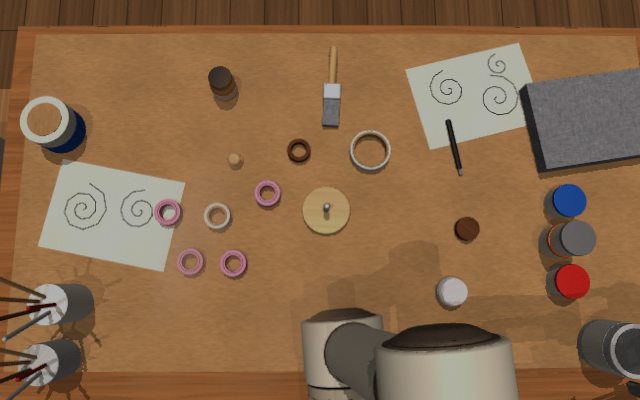

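View pics/side0.png

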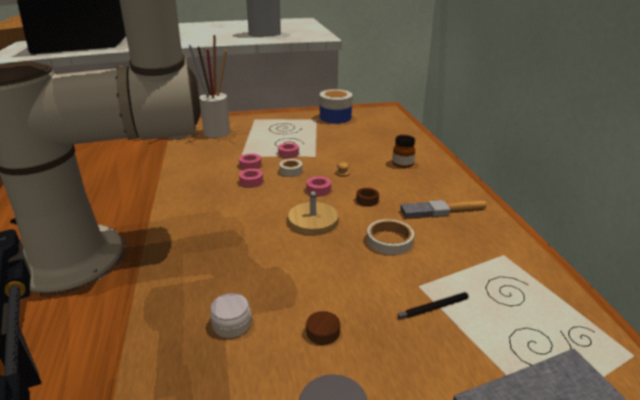

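Top view: the dark ring with a hole at (299,150) looks like the spacer, and the dark disc at (467,229) is solid. The cream small roll is at (217,216). The pink look-alikes are at (167,212), (267,193), (190,262) and (233,264), and the large roll is at (370,150). The stand is at (326,210) with the post tip near (327,207). I'll check these choices in one close crop.

```bash
python3 - <<'E'
import cv2
i=cv2.imread('pics/top0.png')[130:280,150:360]
cv2.imwrite('pics/crop0.png',cv2.resize(i,None,fx=3.8,fy=3.8,interpolation=cv2.INTER_CUBIC))
E
```

```text
(no output)
```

View pics/crop0.png

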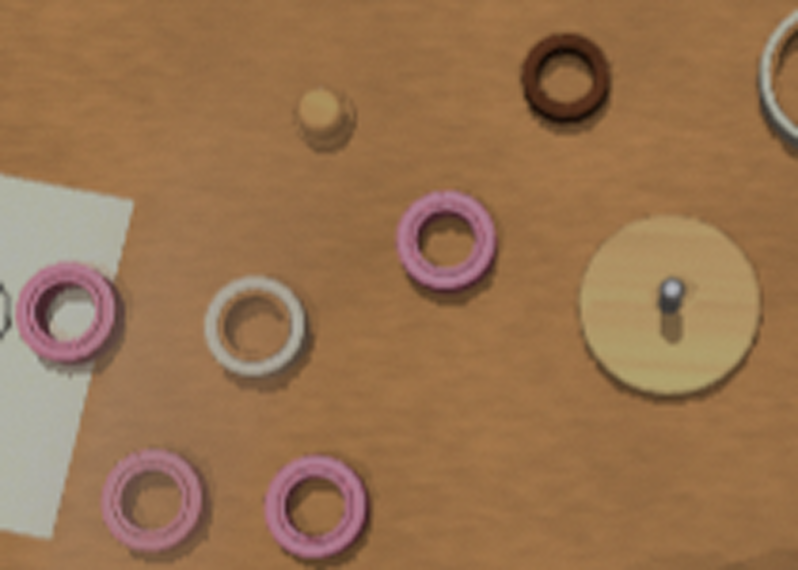

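```bash
python3 - <<'E'
from h import *
T=bot.read_camera('top');S=bot.read_camera('side')
f=lambda x,y:(150+(x+.5)/3.8-.5,130+(y+.5)/3.8-.5)
for n,x,y,z,e in[('spacer',566,77,.022,(522,610)),('roll',256,327,.024,(205,307)),('base',670,304,.018,(580,761)),('tip',673,287,.072,0),('pink',447,241,.024,0),('pinkW',318,506,.024,0),('pinkL',67,312,.024,0),('pinkLW',153,499,.024,0),('knob',321,110,.02,0)]:
    p=at(T,*f(x,y),z); print(n,p.round(4),'side px',proj(S,p).round(0),
      'diam',np.linalg.norm(at(T,*f(e[1],y),z)-at(T,*f(e[0],y),z)).round(4) if e else '')
E
```

```text
spacer [0.6446 0.0987 0.022 ] side px [366. 192.] diam 0.0536
roll [0.4911 0.2822 0.024 ] side px [290. 163.] diam 0.0605
base [0.5051 0.0363 0.018 ] side px [312. 214.] diam 0.1084
tip [0.5065 0.0363 0.072 ] side px [313. 192.] diam 
pink [0.5427 0.1696 0.024 ] side px [317. 181.] diam 
pinkW [0.3854 0.2431 0.024 ] side px [250. 173.] diam 
pinkL [0.5004 0.3947 0.024 ] side px [287. 146.] diam 
pinkLW [0.3898 0.3395 0.024 ] side px [249. 157.] diam 
knob [0.6247 0.2475 0.02  ] side px [342. 166.] diam
```

```bash
python3 - <<'E'
from h import *
p=np.array([.6446,.0987]); o=down(np.pi/2+np.arctan2(p[1],p[0]))
print(bot.inverse_kinematics([*p,.2],o))
bot.goto([*p,.2],o); bot.set_gripper(.8,20)
bot.line_to([*p,.06],max_speed=.25); bot.line_to([*p,.004],max_speed=.08)
print(bot.current_contact_force())
bot.set_gripper(0,20); print(bot.current_opening()*.092,bot.current_grip_force())
bot.line_to([*p,.14],max_speed=.2)
print(bot.current_opening()*.092,bot.current_clock())
c=snap('side','s1.png'); u=proj(c,np.array([*p,.15])).astype(int);print(u)
i=c['pixels'][max(u[1]-70,0):u[1]+80,u[0]-100:u[0]+100]
cv2.imwrite('pics/s1c.png',cv2.resize(i,None,fx=4,fy=4,interpolation=cv2.INTER_CUBIC))
E
```

```text
[-3.29778436e-02  3.65392735e-01  1.37799804e+00 -4.44089210e-16
  1.39820188e+00 -1.84915984e-01]
[-0.60894301 -0.33492544  0.19472507]
0.05396978811436694 20.00046730041504
0.053722798125209664 6.325
[369 141]
```

View pics/s1c.png

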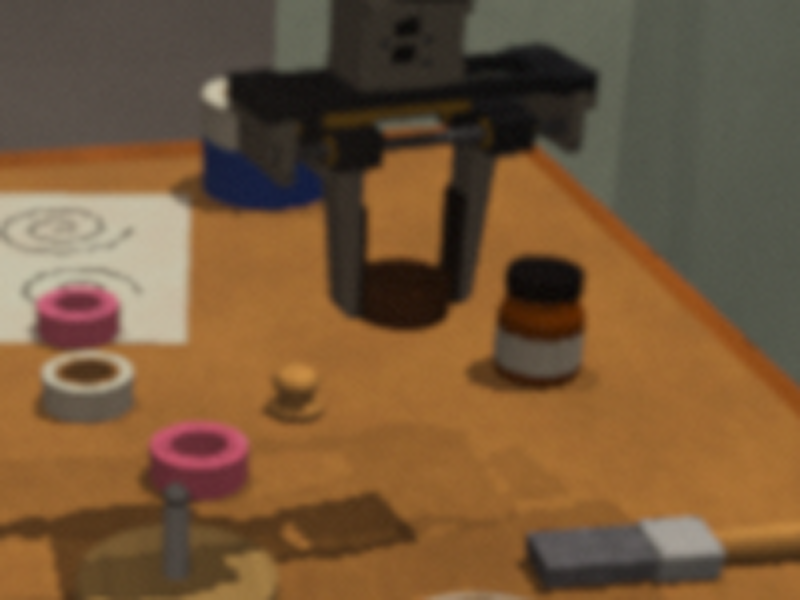

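The spacer is held level at the fingertips, at (400,290) in the crop, and the 54 mm opening matches its diameter. Next I place it.

```bash
python3 - <<'E'
from h import *
p=np.array([.506,.0363])
bot.line_to([*p,.14],max_speed=.2)
bot.line_to([*p,.08],max_speed=.15); print(bot.current_contact_force())
bot.line_to([*p,.023],max_speed=.06)
print(bot.current_contact_force(),bot.current_ee_pos(),bot.current_opening()*.092)
bot.set_gripper(.75); bot.hold(.3)
bot.line_to([*p,.14],max_speed=.2)
r=np.array([.4911,.2822]); o=down(np.pi/2+np.arctan2(r[1],r[0]))
bot.goto([*r,.15],o); print(bot.current_clock())
c=snap('top','t2.png'); s=snap('side','s2.png')
a=c['pixels'][150:270,180:360]; u=[313,195]; b=s['pixels'][130:250,220:400]
cv2.imwrite('pics/c2.png',cv2.resize(np.hstack([a,b]),None,fx=2.2,fy=2.2,interpolation=cv2.INTER_CUBIC))
E
```

```text
[ 0.42660756  0.72182853 -0.02850238]
[ 0.18593697 -0.07853589 -0.08515153] [0.50635408 0.03625714 0.02313838] 0.05430883435442967
11.3583
```

View pics/c2.png

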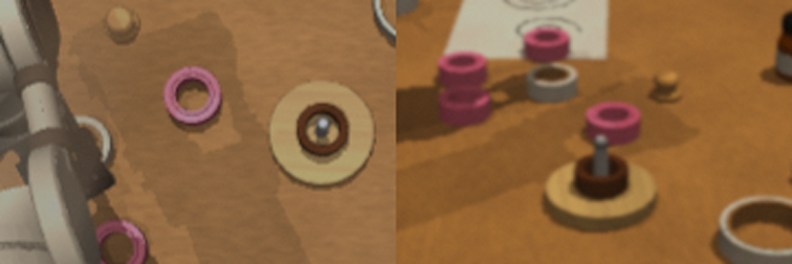

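The spacer sits flat and centred around the post, seen at (322,128) in the top half and (600,178) in the side half. The roll is undisturbed, so I grasp it next.

```bash
python3 - <<'E'
from h import *
r=np.array([.4911,.2822]); print(bot.current_ee_pos(),bot.current_joints())
bot.set_gripper(.85,20)
bot.line_to([*r,.06],max_speed=.2); bot.line_to([*r,.004],max_speed=.08)
print(bot.current_contact_force())
bot.set_gripper(0,20); print(bot.current_opening()*.092,bot.current_grip_force())
bot.line_to([*r,.15],max_speed=.2)
p=np.array([.506,.0363])
bot.line_to([*p,.15],max_speed=.2)
print(bot.current_opening()*.092,bot.current_clock())
s=snap('side','s3.png'); b=s['pixels'][70:250,200:420]
cv2.imwrite('pics/c3.png',cv2.resize(b,None,fx=3,fy=3,interpolation=cv2.INTER_CUBIC))
E
```

```text
[0.49147558 0.28073689 0.14961401] [ 3.05762552e-01  1.93233425e-01  1.68971516e+00 -4.19232828e-04
  1.25930998e+00 -2.13378853e-01]
[-0.3224476  -0.60469773 -0.12218288]
0.0602626082428575 20.00057474244386
0.05980433564509705 15.925
```

View pics/c3.png

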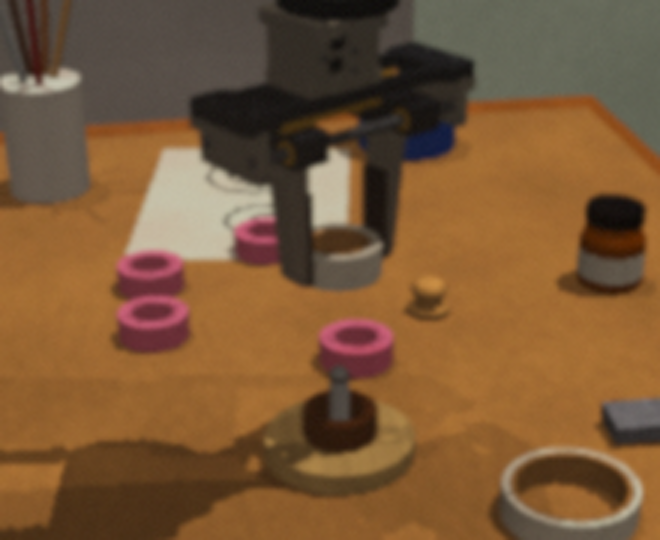

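The cream roll is held level at (343,257), directly above the post tip at (340,375). Its 60 mm opening is correct, so I lower it.

```bash
python3 - <<'E'
from h import *
p=np.array([.506,.0363])
bot.line_to([*p,.09],max_speed=.15); print(bot.current_contact_force())
bot.line_to([*p,.045],max_speed=.06)
print(bot.current_contact_force(),bot.current_ee_pos())
bot.set_gripper(.8); bot.hold(.3)
bot.line_to([*p,.16],max_speed=.15)
bot.goto([.45,-.2,.25],bot.current_tool_rot()); bot.hold(.5); print(bot.current_clock())
c=snap('top','t4.png'); s=snap('side','s4.png')
cv2.imwrite('pics/c4.png',cv2.resize(np.hstack([c['pixels'][150:270,270:390],s['pixels'][140:260,250:370]]),None,fx=3.3,fy=3.3,interpolation=cv2.INTER_CUBIC))
E
```

```text
[-0.03140696 -0.52872502 -0.28637955]
[ 0.14480672  0.31006352 -0.63180487] [0.50609499 0.03629373 0.04479295]
20.5583
```

View pics/c4.png

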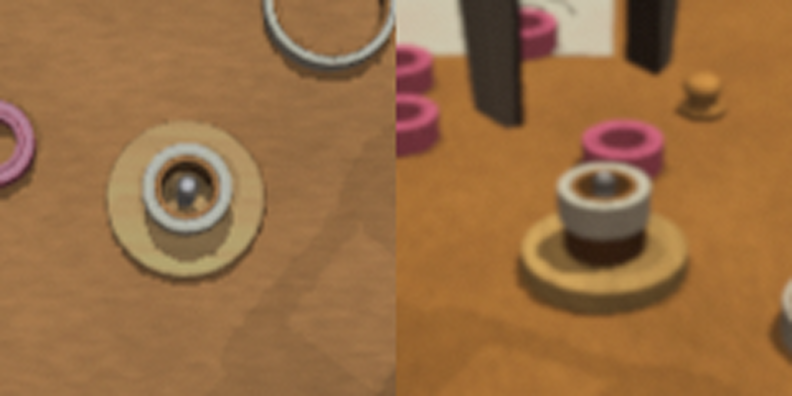

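The roll lies flat on the spacer, centred on the post at (187,187) top and (604,190) side. The gripper is clear, so I hand the job in.

```bash
python3 -c "
from h import *
print(bot.job_done())"
```

```text
the job is handed in; nothing more can be done
None
```

The spacer is flat on the base and the small cream roll lies flat on top of it, both over the post and released. I handed the job in at about 20.6 s; `bot.job_done()` returned no verdict.

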